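# Hold the ink mixer's dead-man paddle at its running position

## Robot

A 6-joint arm with a two-finger parallel gripper is mounted at the origin on a cart in front of the work surface, level with it; the furniture and walls round the work are solid. World frame = base frame: x ahead of the robot, y to its left, z up, the work surface at z = 0. Lengths are in m, angles in degrees, forces in N, time in s.
With the tool pointing down it reaches from about 0.3 to 0.875 m from the base axis. Payload 6.4 kg.
Tool frame: the origin (TCP) lies at the very end of the fingers, on their centre line; the grasp point (between the pads) lies 19 mm behind it; z points along the fingers, y is the direction in which the jaws open and shut (so a half turn about z gives the same grasp; the last joint's range is limited). The gripper opens to 88 mm and grips with 3 to 60 N. Pads are 18 mm wide; open, the fingers measure 123 mm over their backs; the gripper's body (75 mm by 187 mm) begins 45 mm behind the grasp point.
Start: joints at [51.893, 10.359, 92.074, -0, 77.567, -11.82], TCP at [0.255, 0.516, 0.239] pointing down, gripper open.
Joint ranges: [-171.53, 171.53], [-51.25, 118.39], [17.06, 147.69], [-65.23, 245.23], [0, 150.52], [-178.68, 178.68]. Speed limits (degrees/s): [147.25, 147.25, 172.46, 180, 180, 180].

## Interface

Orientations are given as [roll, pitch, yaw] about the fixed x, y, z axes, in that order (R = Rz(yaw) Ry(pitch) Rx(roll)).
In Python, from bench import get_state, grab_frame, camera_info, close_job gives the robot as it stands. The module is installed in compiled form; this text tells all that it offers.
- The arm moves only by the tool servo_tool, never from a script. Its argument "moves" is a list of rows, each a list of 7 numbers: the shift along the tool's x, y, z in m, then the turn, a rotation vector about the tool's x, y, z in degrees, then the closure, from -1 (fully open) to 1 (shut). A call has 1 to 20 rows; each row is the pose to reach, as a shift and turn from the pose commanded when the call began, along the tool's axes at that moment; what a row does not reach only later rows make up. A row lasts 1/8 s, in which the tool goes at most 62.5 mm and 10.7 degrees, less where a joint would pass 70% of its speed; a pose out of reach is approached as far as the arm can. A call with a gripper value outside its range is refused whole. The fingers move at their own pace and stop on an object; "squeeze" is the grip in N (left out, the last holds). Time passes only in rows, so rows that repeat a pose let the fingers close. It gives the time, the measured TCP pose, the force and the opening at its end, in the units of the state.
- get_state(): the state, without advancing time (a new reading comes with each control period).
- grab_frame(name): name is "side" or "top" or "wrist"; returns the picture (420x560x3 uint8, red, green, blue); there is no depth.
- camera_info(name): a dict with "vfov" (degrees; the focal length in pixels is half the picture's height over the tangent of half this angle, whatever the lens; pixels are square), "cx", "cy" (the principal point, pixels), "R" (3x3) and "t" (3): a world point X has camera coordinates R X + t. Camera axes: x right, y down, z forward; pixel columns grow to the right and rows downward; lengths in m; the calibration is good to about 2 mm. The wrist camera is an equidistant fisheye: a pixel r from the principal point sees the ray r / f radians off the axis. A picture is of the moment at which its call begins: read the wrist's pose just before it. camera_info takes no time and is no camera call; for the wrist camera it gives the pose at the moment of the call.
- close_job(): hands the job in, once; it reports no verdict.
The state is a dict: "time": time; "qpos": joint angles; "joint_vel": joint speeds; "tau": joint torques, N m; "ee_pos": TCP position; "tcp_rot": TCP orientation; "force": force on the tool from outside, world axes, zero at the start; "wrist_torque": the same for the moment, N m; "finger_gap": finger opening in m.
Only numpy, scipy, OpenCV 4.12 (cv2) and the standard library are available. Lean on these libraries where they do the work, as an engineer would, in place of code of your own. Each camera call takes 0.05 s, during which the arm holds its last target. There are 200 camera calls.

## Task

Load the ink mixer: take the ink bottle (plain round screw cap, not the glue bottle with the pointed nozzle) in a gentle grip, since its thin wall must not be squeezed with a grip force of more than 20 N, lower it softly and upright into the mixer's cup until it stands on the cup's floor, and let go. Then, and not before, press the mixer's sprung dead-man paddle halfway down, where it stands level, never pushing it through to its bottom stop, and keep it there for at least two seconds; the program finishes while still holding the paddle level. Leave all other things on the table where they are.

Things in the scene. Friction and masses are not known exactly. Their poses are not given: they have to be found in the camera images.
- ink_bottle: the ink bottle, upright: round, 44 mm across, 112 mm high, thin plastic wall, white with a plain round black screw cap; weighs 0.13 to 0.25 kg; origin at the centre of its underside, z up. Its straight full-width body reaches to about 80 mm; the narrower shoulder and cap are above
- mixer: the ink mixer, fixed to the table: a grey base 150 mm (its x) by 310 mm (its y) and 33 mm high, origin at the centre of its underside, z up; at yaw 0 its front faces the robot (-x). On its right (-y) half stands the aluminium cup on a dark disc, on its left (+y) half a grey tower 86 mm high that carries the paddle
- cup_floor (a point): centre of the flat inner floor of the mixer's cup, 45 mm above the table and 95 mm to -y of the mixer's centre. The cup is round, 51 mm inside, widening to 58 mm at the rim, 4 mm wall, rim 30 mm above this point; the bottle has 3 mm to spare all round. Axes parallel to the mixer's
- paddle (a joint): the sprung dead-man paddle: a flat steel arm hinged on top of the tower, hinge 105 mm above the table, at mixer x = +45 mm, y = +95 mm, pointing to the mixer's front. Value in rad: 0 = at rest, pointing up by 0.15 rad; 0.15 = halfway, level (the running position); 0.30 = at its bottom stop. It springs back by itself when let go; at the pad, 100 mm from the hinge, it takes about 4 N to start it, 9 N to hold it level and 14 N at the stop
- pad_top (a point): middle of the upper, pressing face of the black ribbed press pad at the front end of the paddle, 100 mm from the hinge; the pad is 42 mm along the paddle, 54 mm across, 10 mm thick. This point is about 126 mm above the table at rest, 111 mm when level, 96 mm at the bottom stop; straight down is the direction to press
- glue_bottle: the glue bottle, to be left alone: white, 55 mm across, 155 mm high, with a pointed nozzle; origin at the centre of its underside, z up
- tape_roll: a small roll of tape lying flat, to be left alone: 62 mm across, 19 mm high; origin at the centre of its underside
- green_lighter: a pocket lighter lying flat, to be left alone: 22 x 72 x 14 mm; origin at the centre of its underside
There are look-alikes about, which are no part of the job. Of the things that look like the ink_bottle, take the one that is farthest to the robot's right at the start.

How it is judged (in metres and radians):
On the way, in this order (a step that is already met when the one before it is completed fails the run):
1. the ink bottle stands upright on the floor of the cup, let go, with the paddle still at rest (horizontal distance between ink_bottle and cup_floor below 0.007 m and z of ink_bottle in the frame of cup_floor between -0.004 and 0.005 m and angle between ink_bottle's own z axis and vertical below 0.12 rad and contact force between each of the fingers, the arm and ink_bottle below 0.1 N and value of joint paddle below 0.04 rad), for 0.2 s.
2. the robot holds the paddle about level for two seconds (value of joint paddle between 0.1 and 0.2 rad and contact force between any of the fingers, the arm and mixer above 3 N), for 2 s.
At the end, for the whole second after the job is handed in: The ink bottle stands in the cup, released: within 7 mm of the cup's axis, within 5 mm of its floor, tilted less than 0.12 rad, at rest. The robot itself still presses on the mixer's paddle with more than 3 N and holds the joint between 0.10 and 0.20 rad (level is 0.15), still (all of step 2 and horizontal distance between ink_bottle and cup_floor below 0.007 m and z of ink_bottle in the frame of cup_floor between -0.004 and 0.005 m and angle between ink_bottle's own z axis and vertical below 0.12 rad and contact force between each of the fingers, the arm and ink_bottle below 0.1 N and linear speed of ink_bottle below 0.02 m/s and velocity of joint paddle between -0.1 and 0.1 rad/s); the arm keeps its last pose, push and grip.
It fails at once if the ink bottle squeezed with a grip of more than 25 N (50 N summed over both fingers) (contact force between the fingers and ink_bottle above 50 N).
It fails at once if the ink bottle dropped or rammed into the mixer (contact above 40 N, or faster than 0.5 m/s in the cup, as after a fall of over 13 mm) (contact force between ink_bottle and mixer above 40 N or (horizontal distance between ink_bottle and cup_floor below 0.02 m and z of ink_bottle in the frame of cup_floor below 0.025 m and linear speed of ink_bottle above 0.5 m/s)).
It fails at once if the paddle pushed through to its bottom stop (value of joint paddle above 0.28 rad).
It fails at once if the paddle pressed while the bottle is not in the cup (value of joint paddle above 0.06 rad and not (horizontal distance between ink_bottle and cup_floor below 0.007 m and z of ink_bottle in the frame of cup_floor between -0.004 and 0.005 m and angle between ink_bottle's own z axis and vertical below 0.12 rad)).
It fails at once if the glue bottle, tape roll or lighter knocked away (moved over 25 mm) (distance of any of glue_bottle, tape_roll, green_lighter from where it was at the start of the episode above 0.025 m).
It also fails if it takes over 64 s, if anything falls off the work surface, if the arm or the gripper's body presses on something with over 40 N, if the wrist force passes 120 N, or if a joint passes its speed limit or range.

## Working session

There is one attempt and no reset: what is moved stays moved. The work goes in short steps, Python scripts to look and compute and a tool call to move; the robot and the scene stay as the last step left them, time stands still between calls to the robot, and variables do not carry over. Pictures are saved under pics/ and viewed, about 8 in all and at most 12, crops included, and the job is handed in when it is done.

Besides the shell and the picture viewer there is one more tool, called by a JSON object that holds its "fn" and its "kwargs". servo_tool: Moves the arm, as the interface text tells. Its arguments: {"type":"object","properties":{"moves":{"type":"array","items":{"type":"array","items":{"type":"number"}}},"squeeze":{"type":"number"}},"required":["moves"]}

```bash
mkdir -p pics; cat > h.py <<'E'
import numpy as np, cv2
from bench import *
def save(n,im,crop=None,s=1):
    if crop: x0,y0,x1,y1=crop; im=im[y0:y1,x0:x1]
    im=cv2.resize(im,None,fx=s,fy=s,interpolation=cv2.INTER_CUBIC)
    cv2.imwrite('pics/'+n+'.png',im[:,:,::-1])
def ray(ci,u,v,fish=False):
    f=210/np.tan(np.radians(ci['vfov'])/2); d=np.array([(u-ci['cx'])/f,(v-ci['cy'])/f,1.])
    if fish:
        r=np.hypot(d[0],d[1]); d=np.array([d[0]/r*np.sin(r),d[1]/r*np.sin(r),np.cos(r)]) if r>1e-9 else d
    R=np.array(ci['R']); t=np.array(ci['t']); return -R.T@t, R.T@(d/np.linalg.norm(d))
def onz(ci,u,v,z,fish=False):
    c,d=ray(ci,u,v,fish); return c+d*(z-c[2])/d[2]
def tri(a,b):
    A=[];B=[]
    for c,d in (a,b):
        P=np.eye(3)-np.outer(d,d);A.append(P);B.append(P@c)
    X=np.linalg.lstsq(np.vstack(A),np.hstack(B),rcond=None)[0]
    return X,[float(np.linalg.norm(P@X-b)) for P,b in zip(A,B)]
E
python3 - <<'E'
from h import *
s=get_state();print(s)
ims=[]
for n in('side','top'):
    ci=camera_info(n);R=np.array(ci['R']);print(n,ci['vfov'],ci['cx'],ci['cy'],-R.T@np.array(ci['t']),R.round(3).tolist())
    im=grab_frame(n);np.save(n+'.npy',im);save(n,im,s=1.4)
E
```

```text
{'time': 0.0, 'qpos': array([ 5.18946492e+01,  1.04015185e+01,  9.21316855e+01, -1.91901505e-03,
        7.75669941e+01, -1.18206083e+01]), 'joint_vel': array([ 0.00109803,  0.02060592, -0.06616339,  0.06907805,  0.00769505,
       -0.01206795]), 'tau': array([ 7.92320461e-04, -4.33859968e+01, -3.41859198e+01,  7.04329577e-02,
        3.82267765e-02, -1.16311471e-04]), 'ee_pos': array([0.25428726, 0.51511568, 0.23781357]), 'tcp_rot': array([-1.79901543e+02, -1.86918274e-02,  1.53715656e+02]), 'force': array([ 0.82269323, -0.24708574,  0.82697805]), 'wrist_torque': array([0.00620146, 0.02046471, 0.02723903]), 'finger_gap': 0.08836168681390305}
side 52.3369459837336 281.0641901651367 212.02178589172183 [ 0.28249315 -0.75188957  0.81959823] [[0.948, -0.317, 0.005], [-0.206, -0.628, -0.75], [0.241, 0.711, -0.661]]
top 43.67950999243681 276.643569180369 206.81940349298904 [0.37293897 0.01566882 1.44174721] [[-0.012, -1.0, -0.007], [-0.994, 0.012, -0.111], [0.111, 0.006, -0.994]]
```

View pics/top.png

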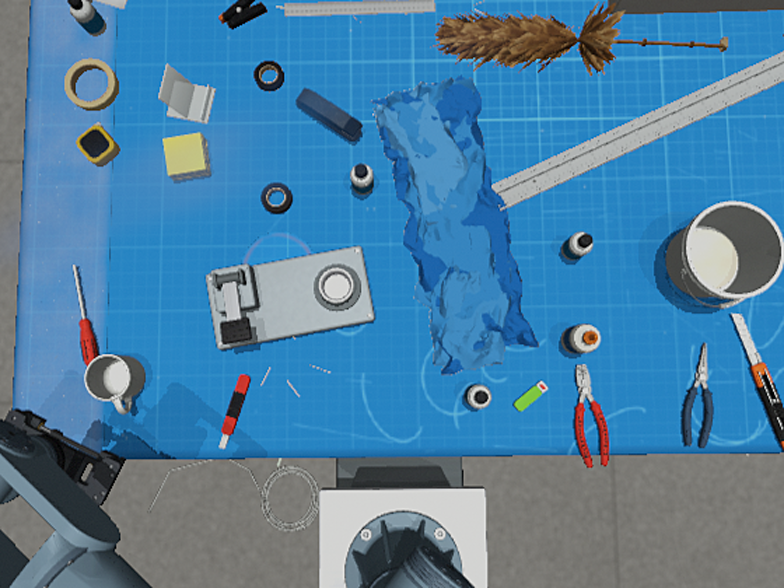

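View pics/side.png

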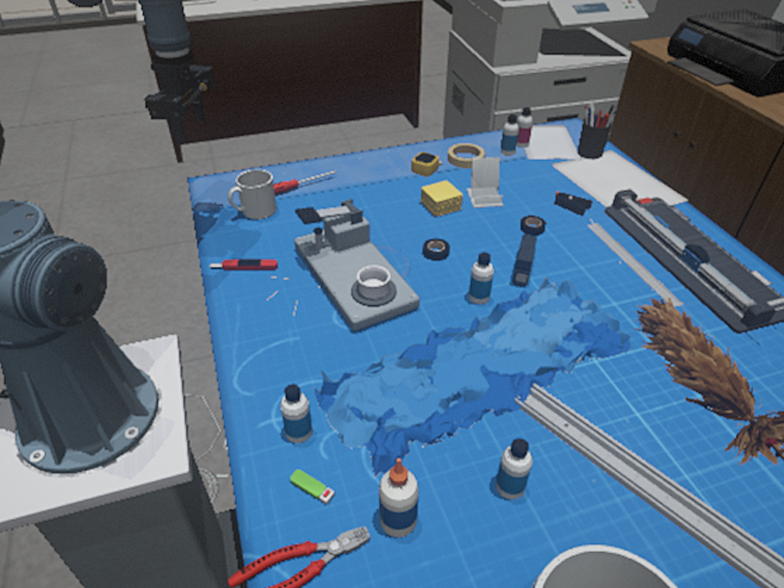

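Top view (pixels scaled by 1.4) shows three nearby ink-bottle look-alikes at (362,177), (480,397) and (580,244), plus one far off at (85,10). The glue bottle with the orange nozzle is at (583,340). Image right is −y, so the target is the one at (580,244), which is (515,470) in the side view. The mixer is at (290,297), with its cup at (337,287) and its pad at (236,330).

```bash
python3 - <<'E'
from h import *
t=np.load('top.npy');s=np.load('side.npy')
def c(im,x0,y0,w,h,S): return cv2.resize(im[y0:y0+h,x0:x0+w],(400,300),interpolation=cv2.INTER_CUBIC)
m=np.vstack([np.hstack([c(t,385,140,80,60,5),c(s,328,300,80,60,5)]),np.hstack([c(t,140,165,140,105,3),c(s,190,130,140,105,3)])])
save('crop',m)
# dark cap & white blobs
for n,im,(x0,y0,w,h) in(('top',t,(395,155,40,40)),('side',s,(345,305,45,60))):
    g=im[y0:y0+h,x0:x0+w].max(2); k=(g<70).astype(np.uint8)
    N,l,st,ce=cv2.connectedComponentsWithStats(k)
    for i in range(1,N):
        if st[i,4]>15: print(n,'dark',st[i]+[x0,y0,0,0,0],ce[i]+[x0,y0])
E
```

```text
top dark [413 167  10  10  73] [417.53424658 171.65753425]
top dark [401 171  14  15  84] [406.21428571 179.22619048]
side dark [365 314  12  13  65] [370.09230769 321.10769231]
```

View pics/crop.png

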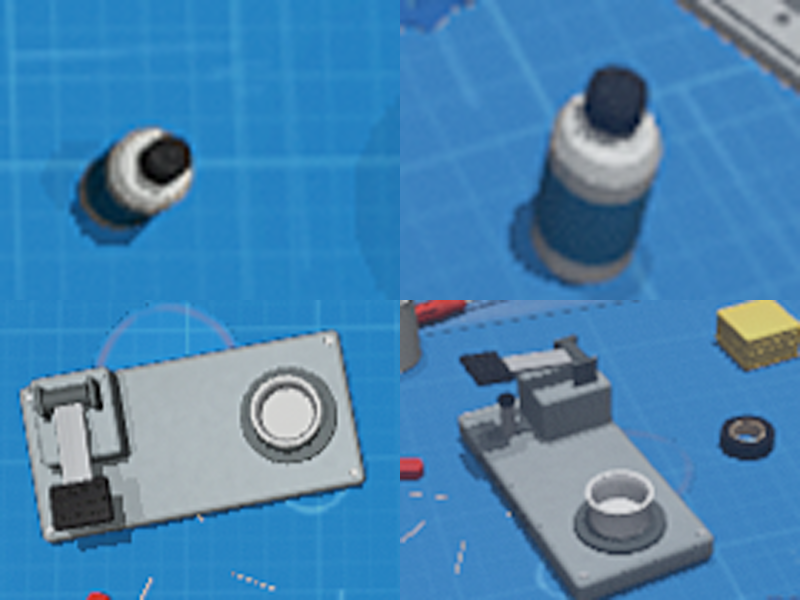

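The crop confirms that the target has a plain round black cap: top about (418,172), side about (371,320). The cup, pad and base corners can all be read from it too.

```bash
python3 - <<'E'
from h import *
T=camera_info('top');S=camera_info('side');k=1/2.857
tp=lambda x,y:(140+x*k,165+(y-300)*k); sp=lambda x,y:(190+(x-400)*k,130+(y-300)*k)
def tr(n,a,b): print(n,tri(ray(T,*a),ray(S,*b)))
tr('cap',(418,171.8),(371,319)); tr('base',(407.4,180),(364.5,352))
print('cap z.112',onz(T,418.2,171.5,.11),onz(S,371,319,.105),'base z0',onz(T,407.4,180,0),onz(S,364.5,352,0))
tr('rim',tp(286,413),sp(620,492)); print(onz(T,*tp(286,413),.075),onz(S,*sp(620,492),.075))
tr('pad',tp(83,503),sp(485,369)); print(onz(T,*tp(83,503),.126))
C=np.array([onz(T,*tp(*c),.033)for c in((335,332),(365,480),(45,541),(22,390))]);print(C,C.mean(0))
e=(C[3]-C[0]+C[2]-C[1]);print(np.linalg.norm(C[3]-C[0]),np.linalg.norm(C[1]-C[0]),'yaw of +y',np.degrees(np.arctan2(-e[0],e[1])))
for n,(u,v) in dict(b1=(362,180),b2=(480,397),glue=(583,340),light=(530,396),tape=(270,75)).items(): print(n,onz(T,u/1.4,v/1.4,.08))
E
```

```text
cap (array([ 0.60894697, -0.34228003,  0.10655973]), [0.0008090784900008103, 0.0008090784900010699])
base (array([ 0.60906119, -0.34426075, -0.01241234]), [0.002947822201608275, 0.0029478222016077575])
cap z.112 [ 0.60833744 -0.34160148  0.11      ] [ 0.61049741 -0.34152044  0.105     ] base z0 [ 6.04227682e-01 -3.40159169e-01 -2.22044605e-16] [ 0.60714134 -0.35088942  0.        ]
rim (array([0.53470508, 0.119171  , 0.07521894]), [0.0021867810019780437, 0.002186781001978277])
[0.53257396 0.11960966 0.075     ] [0.53698511 0.11924101 0.075     ]
pad (array([0.44868147, 0.29568475, 0.12225695]), [0.0006386841886872865, 0.0006386841886876776])
[0.44909819 0.29480648 0.126     ]
[[0.6146356  0.0757637  0.033     ]
 [0.47296148 0.04854184 0.033     ]
 [0.41918775 0.34990797 0.033     ]
 [0.56262491 0.37380522 0.033     ]] [0.51735244 0.21200468 0.033     ]
0.30254562771517945 0.1442656799265391 yaw of +y 10.008591652534234
b1 [0.7348356  0.06929008 0.08      ]
b2 [ 0.32419533 -0.14423175  0.08      ]
glue [ 0.42640579 -0.33729164  0.08      ]
light [ 0.32496668 -0.2359721   0.08      ]
tape [0.94493243 0.24554354 0.08      ]
```

{"fn": "servo_tool", "kwargs": {"moves": [[-0.035, -0.031, -0.02, 0, 0, 3, -1], [-0.08, -0.07, -0.02, 0, 0, 7, -1], [-0.12, -0.105, -0.02, 0, 0, 11, -1], [-0.16, -0.14, -0.02, 0, 0, 15, -1], [-0.2, -0.175, -0.02, 0, 0, 19, -1], [-0.24, -0.21, -0.02, 0, 0, 23, -1], [-0.28, -0.245, -0.02, 0, 0, 27, -1], [-0.32, -0.28, -0.02, 0, 0, 31, -1], [-0.36, -0.315, -0.02, 0, 0, 35, -1], [-0.4, -0.35, -0.02, 0, 0, 39, -1], [-0.44, -0.385, -0.02, 0, 0, 43, -1], [-0.48, -0.42, -0.02, 0, 0, 47, -1], [-0.52, -0.455, -0.02, 0, 0, 51, -1], [-0.56, -0.49, -0.02, 0, 0, 55, -1], [-0.6, -0.525, -0.02, 0, 0, 58, -1], [-0.64, -0.56, -0.02, 0, 0, 60, -1], [-0.67, -0.59, -0.02, 0, 0, 62, -1], [-0.698, -0.611, -0.02, 0, 0, 63.7, -1], [-0.698, -0.611, -0.02, 0, 0, 63.7, -1], [-0.698, -0.611, -0.02, 0, 0, 63.7, -1]], "squeeze": 12}}

```text
time: 2.6
ee_pos: [0.6095, -0.3405, 0.2579]
tcp_rot: [-179.9, -0.1, 90.0]
force: [-0.4, 0.5, -0.1]
finger_gap: 0.088
```

```bash
python3 - <<'E'
from h import *
ci=camera_info('wrist');im=grab_frame('wrist');R=np.array(ci['R']);print(ci['vfov'],ci['cx'],ci['cy'],-R.T@np.array(ci['t']),R.round(3).tolist())
f=210/np.tan(np.radians(ci['vfov'])/2)
np.save('w1.npy',im);save('w1',im,s=1.4)
for z in(0,.112):
    p=R@np.array([.609,-.342,z])+np.array(ci['t']);th=np.arctan2(np.hypot(*p[:2]),p[2]);print(z,f*th*p[:2]/np.hypot(*p[:2])+[ci['cx'],ci['cy']])
E
```

```text
65.70646984690485 280.571390571874 211.9507304721422 [ 0.61142233 -0.26158129  0.40392222] [[1.0, 0.0, -0.002], [0.001, -0.954, 0.299], [-0.002, -0.299, -0.954]]
0 [279.22018047 177.03933628]
0.112 [278.51775472 200.54593011]
```

View pics/w1.png

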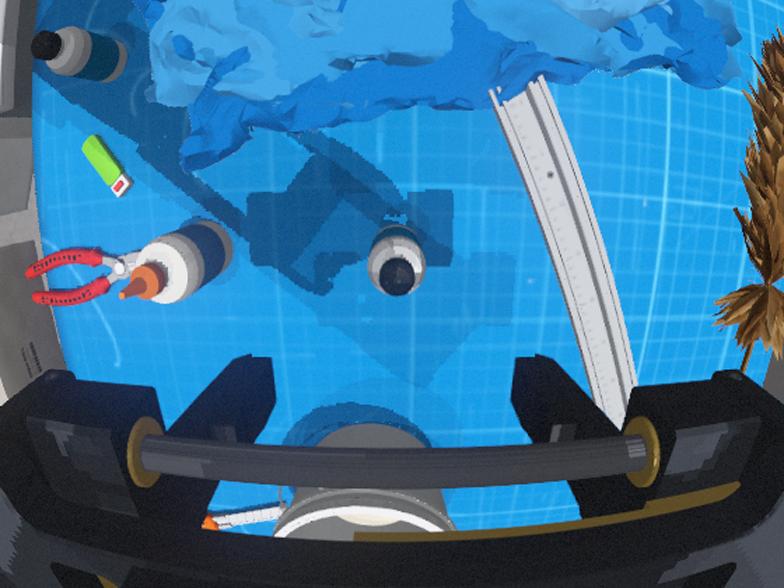

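```bash
python3 - <<'E'
from h import *
ci=camera_info('wrist');T=camera_info('top');S=camera_info('side')
im=np.load('w1.npy')[160:215,255:312]
k=(im.max(2)<70).astype(np.uint8);N,l,st,ce=cv2.connectedComponentsWithStats(k)
for i in range(1,N):
    if st[i,4]>30: print(st[i],ce[i]+[255,160],onz(ci,*(ce[i]+[255,160]),.108,True))
r=ray(ci,283.6,196.8,True)
print('w+top',tri(r,ray(T,418,171.8)));print('w+side',tri(r,ray(S,371,319)))
print('body widths',[onz(ci,x/1.4,268/1.4,.075,True) for x in(369,425)])
print('bin', [onz(ci,365/1.4,425/1.4,z,True)for z in(0,.1,.15)])
E
```

```text
[ 17  25  22  19 116] [278.76724138 191.05172414] [ 0.60937629 -0.33369264  0.108     ]
[25 43 15  8 31] [288.4516129  206.32258065] [ 0.61856625 -0.34861175  0.108     ]
w+top (array([ 0.61419917, -0.34994061,  0.07219307]), [0.0012002556562612696, 0.001200255656261367])
w+side (array([ 0.61295857, -0.34025773,  0.10200271]), [0.001162969344035582, 0.0011629693440356455])
body widths [array([ 0.59329401, -0.3421709 ,  0.075     ]), array([ 0.63503449, -0.3421083 ,  0.075     ])]
bin [array([ 0.58177828, -0.52981015,  0.        ]), array([ 0.58911132, -0.46336797,  0.1       ]), array([ 0.59277784, -0.43014689,  0.15      ])]
```

{"fn": "servo_tool", "kwargs": {"moves": [[0, 0.003, 0.02, 0, 0, 0, -1], [0, 0.003, 0.05, 0, 0, 0, -1], [0, 0.003, 0.08, 0, 0, 0, -1], [0, 0.003, 0.11, 0, 0, 0, -1], [0, 0.003, 0.14, 0, 0, 0, -1], [0, 0.003, 0.165, 0, 0, 0, -1], [0, 0.003, 0.185, 0, 0, 0, -1], [0, 0.003, 0.195, 0, 0, 0, -1], [0, 0.003, 0.202, 0, 0, 0, -1], [0, 0.003, 0.202, 0, 0, 0, -1], [0, 0.003, 0.202, 0, 0, 0, -1]]}}

```text
time: 4.03
ee_pos: [0.6134, -0.3418, 0.0577]
tcp_rot: [179.9, 0.1, 90.0]
force: [0.5, -0.4, 0.4]
finger_gap: 0.0882
```

{"fn": "servo_tool", "kwargs": {"moves": [[0, 0, 0, 0, 0, 0, -0.5], [0, 0, 0, 0, 0, 0, -0.2], [0, 0, 0, 0, 0, 0, -0.1], [0, 0, 0, 0, 0, 0, 0], [0, 0, 0, 0, 0, 0, 0.1], [0, 0, 0, 0, 0, 0, 0.3], [0, 0, 0, 0, 0, 0, 1], [0, 0, 0, 0, 0, 0, 1], [0, 0, 0, 0, 0, 0, 1], [0, 0, 0, 0, 0, 0, 1]], "squeeze": 12}}

```text
time: 5.28
ee_pos: [0.6128, -0.3414, 0.0567]
tcp_rot: [-180.0, -0.0, 90.0]
force: [-0.9, -0.5, 1.0]
finger_gap: 0.0437
```

{"fn": "servo_tool", "kwargs": {"moves": [[0, 0, -0.005, 0, 0, 0, 1], [0, 0, -0.015, 0, 0, 0, 1], [0, 0, -0.03, 0, 0, 0, 1], [0, 0, -0.05, 0, 0, 0, 1], [0, 0, -0.07, 0, 0, 0, 1], [0, 0, -0.09, 0, 0, 0, 1], [0, 0, -0.11, 0, 0, 0, 1], [0, 0, -0.13, 0, 0, 0, 1], [0, 0, -0.15, 0, 0, 0, 1], [0, 0, -0.165, 0, 0, 0, 1], [0, 0, -0.175, 0, 0, 0, 1], [0, 0, -0.18, 0, 0, 0, 1], [0, 0, -0.18, 0, 0, 0, 1], [0, 0, -0.18, 0, 0, 0, 1]], "squeeze": 15}}

```text
time: 7.02
ee_pos: [0.6125, -0.3411, 0.2358]
tcp_rot: [-179.9, -0.1, 90.0]
force: [-0.2, 0.2, -1.7]
finger_gap: 0.0439
```

{"fn": "servo_tool", "kwargs": {"moves": [[0.01, -0.002, 0, 0, 0, 0, 1], [0.03, -0.005, 0, 0, 0, 0, 1], [0.06, -0.01, 0, 0, 0, 0, 1], [0.09, -0.016, 0, 0, 0, 0, 1], [0.12, -0.021, 0, 0, 0, 0, 1], [0.15, -0.026, 0, 0, 0, 0, 1], [0.18, -0.031, 0, 0, 0, 0, 1], [0.21, -0.036, 0, 0, 0, 0, 1], [0.24, -0.041, 0, 0, 0, 0, 1], [0.27, -0.046, 0, 0, 0, 0, 1], [0.3, -0.051, 0, 0, 0, 0, 1], [0.33, -0.057, 0, 0, 0, 0, 1], [0.36, -0.062, 0, 0, 0, 0, 1], [0.39, -0.067, 0, 0, 0, 0, 1], [0.42, -0.072, 0, 0, 0, 0, 1], [0.44, -0.076, 0, 0, 0, 0, 1], [0.453, -0.078, 0, 0, 0, 0, 1], [0.46, -0.079, 0, 0, 0, 0, 1], [0.46, -0.079, 0, 0, 0, 0, 1], [0.46, -0.079, 0, 0, 0, 0, 1]]}}

```text
time: 9.52
ee_pos: [0.5339, 0.1179, 0.2366]
tcp_rot: [-180.0, 0.0, 90.0]
force: [0.7, -0.1, -1.0]
finger_gap: 0.044
```

```bash
python3 - <<'E'
from h import *
s=get_state();print(s['ee_pos'],s['force'],s['finger_gap'])
t=grab_frame('top');sd=grab_frame('side');ci=camera_info('wrist');w=grab_frame('wrist')
np.save('t2.npy',t);np.save('s2.npy',sd);np.save('w2.npy',w);np.savez('ci2.npz',R=ci['R'],t=ci['t'])
c=lambda im,x0,y0,w,h:cv2.resize(im[y0:y0+h,x0:x0+w],(400,600),interpolation=cv2.INTER_CUBIC)
save('m2',np.hstack([c(sd,220,90,90,135),c(w,200,60,160,240)]))
E
```

```text
[0.53394135 0.11794975 0.23663205] [ 0.71645959 -0.05570967 -0.96124639] 0.044044729872262385
```

View pics/m2.png

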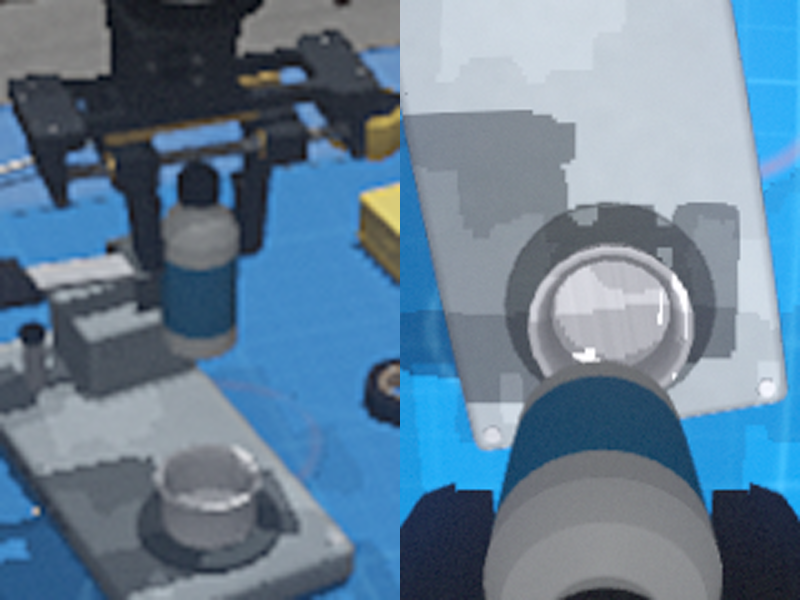

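Side and wrist crops: the bottle is held upright. In the wrist crop the cup rim centre is at (611,318), which is about (284.4,187.2) in the full frame, and the bottle's lower edge is at (607,362). Next I compute both positions.

```bash
python3 - <<'E'
from h import *
ci=dict(camera_info('wrist'));z=np.load('ci2.npz');ci['R']=z['R'];ci['t']=z['t'];S=camera_info('side');T=camera_info('top')
p=lambda x,y:((x-400)/2.5+200,y/2.5+60); q=lambda x,y:(220+x*.225,90+y*.225)
W=lambda x,y,h:onz(ci,*p(x,y),h,True)
print('rim l,r,top',W(530,318,.075),W(693,318,.075),W(611,243,.075))
print('inner floor', W(553,312,.045),W(668,312,.045),W(611,258,.045))
print('disc l,r,top',W(505,300,.035),W(715,300,.035),W(611,203,.035))
print('rim tri',tri(ray(ci,*p(611,318),True),ray(S,*q(209,482))))
print('bottle near bottom edge',W(607,362,.18),'body l/r z.23',W(495,500,.235),W(705,500,.235),'bottom l/r',W(537,378,.18),W(680,378,.18))
# side: bottle axis bottom/top
for n,uv,h in(('bottom',(199,345),.18),('cap',(198,180),.285),('shoulder l/r',(200,250),.25)): print(n,onz(S,*q(*uv),h))
print('rim side',onz(S,*q(209,482),.075))
E
```

```text
rim l,r,top [0.50775992 0.12549605 0.075     ] [0.57122728 0.12547318 0.075     ] [0.53922101 0.15476777 0.075     ]
inner floor [0.51491069 0.1210826  0.045     ] [0.56388133 0.12106418 0.045     ] [0.53955659 0.14426975 0.045     ]
disc l,r,top [0.4932705  0.12435516 0.035     ] [0.58535683 0.12432617 0.035     ] [0.53964339 0.16657441 0.035     ]
rim tri (array([0.53881769, 0.12360935, 0.06674153]), [0.0005523293744494484, 0.0005523293744504088])
bottle near bottom edge [0.53708533 0.13818588 0.18      ] body l/r z.23 [0.51413115 0.12519791 0.235     ] [0.55660855 0.12517115 0.235     ] bottom l/r [0.51878319 0.13385528 0.18      ] [0.55620389 0.13382022 0.18      ]
bottom [0.53077797 0.11250617 0.18      ]
cap [0.53410047 0.11802371 0.285     ]
shoulder l/r [0.53009957 0.10348683 0.25      ]
rim side [0.53546339 0.11408971 0.075     ]
```

{"fn": "servo_tool", "kwargs": {"moves": [[0.001, 0.001, 0.005, 0, 0, 0, 1], [0.002, 0.002, 0.015, 0, 0, 0, 1], [0.002, 0.002, 0.03, 0, 0, 0, 1], [0.002, 0.002, 0.045, 0, 0, 0, 1], [0.002, 0.002, 0.06, 0, 0, 0, 1], [0.002, 0.002, 0.072, 0, 0, 0, 1], [0.002, 0.002, 0.082, 0, 0, 0, 1], [0.002, 0.002, 0.088, 0, 0, 0, 1], [0.002, 0.002, 0.09, 0, 0, 0, 1], [0.002, 0.002, 0.09, 0, 0, 0, 1], [0.002, 0.002, 0.09, 0, 0, 0, 1]]}}

```text
time: 11.05
ee_pos: [0.5361, 0.1206, 0.1472]
tcp_rot: [179.9, -0.0, 90.0]
force: [0.0, 0.0, -1.3]
finger_gap: 0.0436
```

```bash
python3 - <<'E'
from h import *
s=get_state();print(s['ee_pos'],s['force'],s['finger_gap'])
sd=grab_frame('side');ci=camera_info('wrist');w=grab_frame('wrist')
np.savez('ci3.npz',R=ci['R'],t=ci['t'])
c=lambda im,x0,y0,w,h:cv2.resize(im[y0:y0+h,x0:x0+w],(400,600),interpolation=cv2.INTER_CUBIC)
save('m3',np.hstack([c(sd,240,120,60,90),c(w,220,110,120,180)]))
E
```

```text
[0.53610819 0.1206241  0.14719541] [ 0.02012519  0.03262916 -1.27012623] 0.043566687296308346
```

View pics/m3.png

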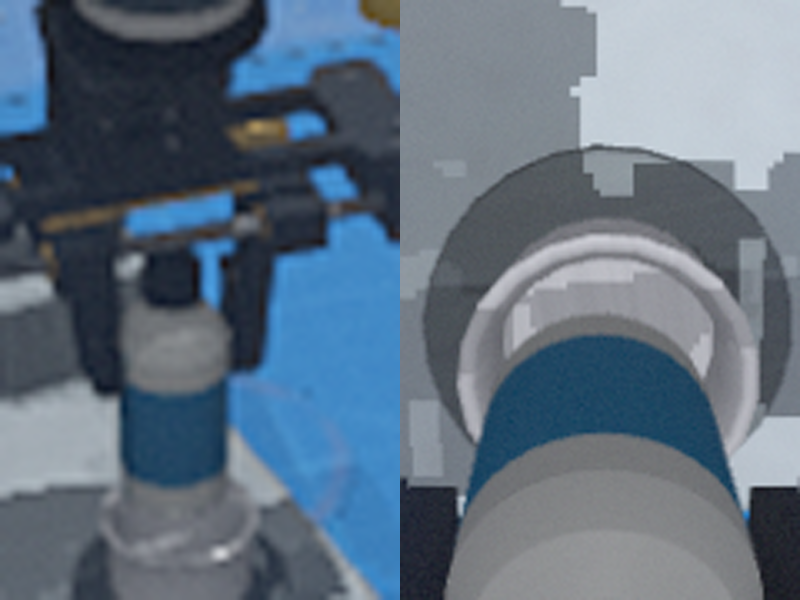

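```bash
python3 - <<'E'
from h import *
ci=dict(camera_info('wrist'));S=camera_info('side')
p=lambda x,y:((x-400)/3.333+220,y/3.333+110); q=lambda x,y:(240+x*.15,120+y*.15)
W=lambda x,y,h:onz(ci,*p(x,y),h,True).round(4)
print('rim l r',W(456,375,.075),W(760,375,.075),'top-33',W(608,233,.075)-[0,.033,0],'disc',W(425,310,.035),W(790,310,.035),W(608,146,.035)-[0,.046,0])
for h in(.087,.09,.093): print('bot',h,W(606,318,h)-[0,.022,0])
print('label/upper l r',W(470,480,.125),W(738,480,.125),W(497,390,.105),W(715,390,.105))
print('side rim l,r,bot->',onz(S,*q(103,525),.075),onz(S,*q(258,525),.075),'bottle l r',onz(S,*q(122,470),.11),onz(S,*q(229,470),.11))
E
```

```text
rim l r [0.5065 0.1232 0.075 ] [0.5717 0.1232 0.075 ] top-33 [0.539  0.1211 0.075 ] disc [0.4936 0.1263 0.035 ] [0.5848 0.1263 0.035 ] [0.5392 0.121  0.035 ]
bot 0.087 [0.5386 0.1174 0.087 ]
bot 0.09 [0.5386 0.1183 0.09  ]
bot 0.093 [0.5385 0.1192 0.093 ]
label/upper l r [0.5151 0.1217 0.125 ] [0.5611 0.1217 0.125 ] [0.5183 0.1308 0.105 ] [0.5587 0.1308 0.105 ]
side rim l,r,bot-> [0.50504825 0.12270361 0.075     ] [0.56539512 0.10292651 0.075     ] bottle l r [0.51125515 0.11240075 0.11      ] [0.55188052 0.09909768 0.11      ]
```

{"fn": "servo_tool", "kwargs": {"moves": [[0.001, 0.0005, 0, 0, 0, 0, 1], [0.002, 0.001, 0.003, 0, 0, 0, 1], [0.002, 0.001, 0.008, 0, 0, 0, 1], [0.002, 0.001, 0.013, 0, 0, 0, 1], [0.002, 0.001, 0.018, 0, 0, 0, 1], [0.002, 0.001, 0.022, 0, 0, 0, 1], [0.002, 0.001, 0.025, 0, 0, 0, 1], [0.002, 0.001, 0.025, 0, 0, 0, 1]]}}

```text
time: 12.15
ee_pos: [0.5366, 0.1226, 0.1214]
tcp_rot: [-180.0, -0.0, 90.0]
force: [0.3, 0.8, -1.6]
finger_gap: 0.0437
```

{"fn": "servo_tool", "kwargs": {"moves": [[0, 0, 0.003, 0, 0, 0, 1], [0, 0, 0.006, 0, 0, 0, 1], [0, 0, 0.009, 0, 0, 0, 1], [0, 0, 0.012, 0, 0, 0, 1], [0, 0, 0.014, 0, 0, 0, 1], [0, 0, 0.016, 0, 0, 0, 1], [0, 0, 0.017, 0, 0, 0, 1], [0, 0, 0.017, 0, 0, 0, 1], [0, 0, 0.017, 0, 0, 0, 1]]}}

```text
time: 13.28
ee_pos: [0.5368, 0.1226, 0.1048]
tcp_rot: [180.0, -0.0, 90.0]
force: [-0.8, -0.1, -1.7]
finger_gap: 0.0436
```

{"fn": "servo_tool", "kwargs": {"moves": [[0, 0, 0.0008, 0, 0, 0, 1], [0, 0, 0.0016, 0, 0, 0, 1], [0, 0, 0.0024, 0, 0, 0, 1], [0, 0, 0.003, 0, 0, 0, 1], [0, 0, 0.003, 0, 0, 0, 1]]}}

```text
time: 13.9
ee_pos: [0.5367, 0.1226, 0.1017]
tcp_rot: [-180.0, 0.0, 90.0]
force: [0.2, 0.1, -1.0]
finger_gap: 0.0433
```

{"fn": "servo_tool", "kwargs": {"moves": [[0, 0, 0.0008, 0, 0, 0, 1], [0, 0, 0.0014, 0, 0, 0, 1], [0, 0, 0.002, 0, 0, 0, 1], [0, 0, 0.002, 0, 0, 0, 1]]}}

```text
time: 14.4
ee_pos: [0.537, 0.1227, 0.1015]
tcp_rot: [180.0, 0.0, 90.0]
force: [-7.2, -1.1, 13.6]
finger_gap: 0.0434
```

{"fn": "servo_tool", "kwargs": {"moves": [[0, -0.0005, -0.001, 0, 0, 0, 1], [0, -0.001, -0.0015, 0, 0, 0, 1], [0, -0.001, -0.0015, 0, 0, 0, 1]]}}

```text
time: 14.78
ee_pos: [0.5363, 0.1226, 0.1016]
tcp_rot: [179.9, 0.0, 90.0]
force: [0.1, 0.2, 2.7]
finger_gap: 0.0438
```

Only light contact with the floor is left, so I open slowly.

{"fn": "servo_tool", "kwargs": {"moves": [[0, 0, 0, 0, 0, 0, -0.05], [0, 0, 0, 0, 0, 0, -0.1], [0, 0, 0, 0, 0, 0, -0.2], [0, 0, 0, 0, 0, 0, -0.4], [0, 0, 0, 0, 0, 0, -0.7], [0, 0, 0, 0, 0, 0, -1], [0, 0, 0, 0, 0, 0, -1], [0, 0, 0, 0, 0, 0, -1]], "squeeze": 10}}

```text
time: 15.78
ee_pos: [0.5358, 0.1226, 0.1012]
tcp_rot: [180.0, 0.0, 90.0]
force: [-0.6, 0.4, 0.7]
finger_gap: 0.0881
```

{"fn": "servo_tool", "kwargs": {"moves": [[0, 0, -0.01, 0, 0, 0, -1], [0, 0, -0.03, 0, 0, 0, -1], [0, 0, -0.055, 0, 0, 0, -1], [0, 0, -0.08, 0, 0, 0, -1], [0, 0, -0.105, 0, 0, 0, -1], [0, 0, -0.125, 0, 0, 0, -1], [0, 0, -0.135, 0, 0, 0, -1], [0, 0, -0.135, 0, 0, 0, -1]]}}

```text
time: 16.77
ee_pos: [0.5361, 0.1226, 0.237]
tcp_rot: [179.9, 0.0, 90.0]
force: [0.2, -0.3, -0.2]
finger_gap: 0.0883
```

```bash
python3 - <<'E'
from h import *
s=get_state();print(s['ee_pos'],s['force'],s['finger_gap'])
t=grab_frame('top');sd=grab_frame('side');ci=camera_info('wrist');w=grab_frame('wrist')
np.savez('ci4.npz',R=ci['R'],t=ci['t'])
c=lambda im,x0,y0,w,h:cv2.resize(im[y0:y0+h,x0:x0+w],(400,600),interpolation=cv2.INTER_CUBIC)
save('m4',np.hstack([c(sd,190,115,110,165),c(w,180,80,200,300)]))
E
```

```text
[0.53613635 0.12260028 0.23704412] [ 0.24875113 -0.2771577  -0.21736085] 0.08832303828241538
```

View pics/m4.png

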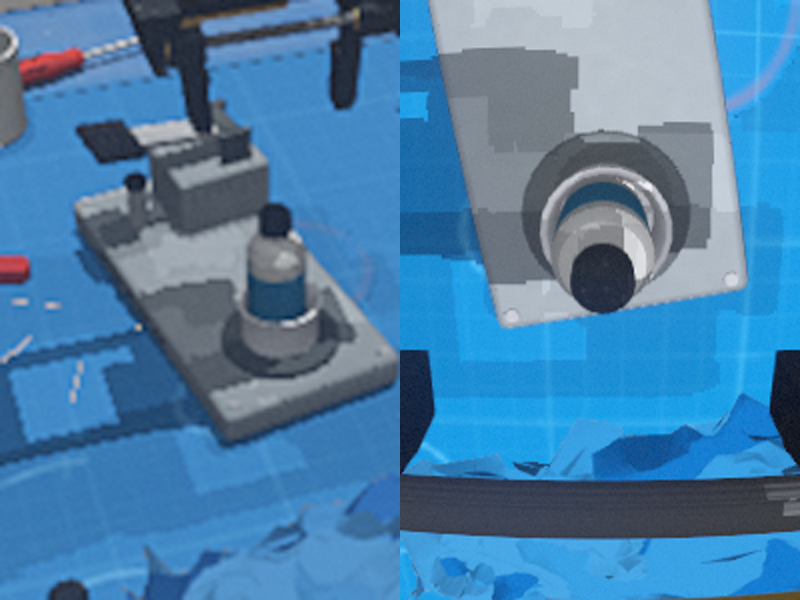

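{"fn": "servo_tool", "kwargs": {"moves": [[0.01, -0.005, 0, 0, 0, 0, 0], [0.03, -0.015, 0, 0, 0, 0, 1], [0.06, -0.03, 0, 0, 0, 0, 1], [0.09, -0.045, 0, 0, 0, 0, 1], [0.12, -0.06, 0, 0, 0, 0, 1], [0.15, -0.075, 0, 0, 0, 0, 1], [0.168, -0.083, 0.01, 0, 0, 0, 1], [0.174, -0.086, 0.03, 0, 0, 0, 1], [0.174, -0.086, 0.05, 0, 0, 0, 1], [0.174, -0.086, 0.065, 0, 0, 0, 1], [0.174, -0.086, 0.075, 0, 0, 0, 1], [0.174, -0.086, 0.08, 0, 0, 0, 1], [0.174, -0.086, 0.08, 0, 0, 0, 1], [0.174, -0.086, 0.08, 0, 0, 0, 1]]}}

```text
time: 18.68
ee_pos: [0.4502, 0.2967, 0.1569]
tcp_rot: [179.9, -0.0, 90.0]
force: [-0.8, 0.3, 0.7]
finger_gap: 0.0005
```

```bash
python3 - <<'E'
from h import *
s=get_state();print(s['ee_pos'],s['force'],s['finger_gap'])
sd=grab_frame('side');w=grab_frame('wrist');t=grab_frame('top')
c=lambda im,x0,y0,w,h:cv2.resize(im[y0:y0+h,x0:x0+w],(400,600),interpolation=cv2.INTER_CUBIC)
save('m5',np.hstack([c(sd,190,100,90,135),c(w,200,120,160,240)]))
E
```

```text
[0.45019581 0.29671056 0.15686086] [-0.83230269  0.25665338  0.69936381] 0.0005371559470825311
```

View pics/m5.png

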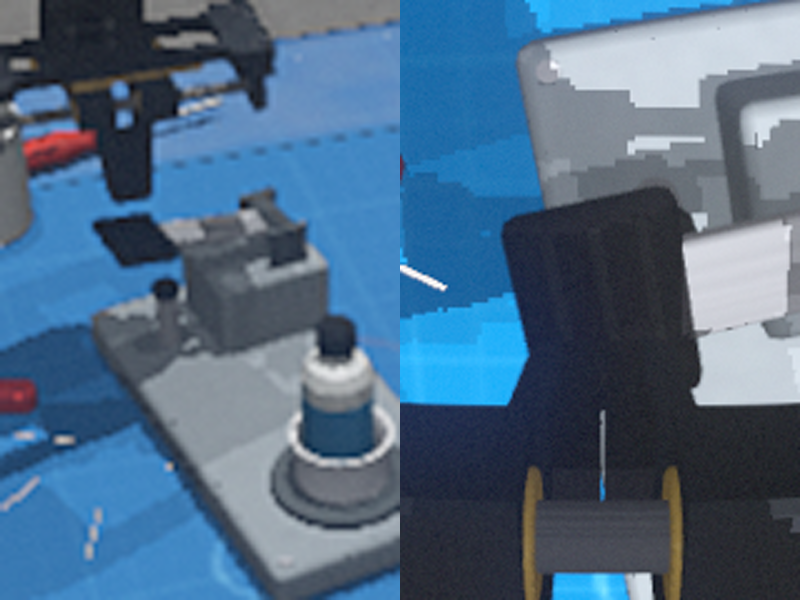

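The closed fingers are centred over the pad along the paddle: pad columns 510–700, finger seam at 603. The bottle still stands in the cup. I lower in steps.

{"fn": "servo_tool", "kwargs": {"moves": [[0, 0, 0.006, 0, 0, 0, 1], [0, 0, 0.013, 0, 0, 0, 1], [0, 0, 0.02, 0, 0, 0, 1], [0, 0, 0.025, 0, 0, 0, 1], [0, 0, 0.028, 0, 0, 0, 1], [0, 0, 0.031, 0, 0, 0, 1], [0, 0, 0.034, 0, 0, 0, 1], [0, 0, 0.034, 0, 0, 0, 1]]}}

```text
time: 19.82
ee_pos: [0.4498, 0.2967, 0.1224]
tcp_rot: [180.0, -0.0, 90.0]
force: [-2.4, -0.2, 4.8]
finger_gap: 0.0006
```

Contact came at about the height expected. I continue down to z ≈ 0.111.

{"fn": "servo_tool", "kwargs": {"moves": [[0, 0, 0.002, 0, 0, 0, 1], [0, 0, 0.004, 0, 0, 0, 1], [0, 0, 0.006, 0, 0, 0, 1], [0, 0, 0.008, 0, 0, 0, 1], [0, 0, 0.0095, 0, 0, 0, 1], [0, 0, 0.011, 0, 0, 0, 1], [0, 0, 0.011, 0, 0, 0, 1], [0, 0, 0.011, 0, 0, 0, 1]]}}

```text
time: 20.82
ee_pos: [0.4489, 0.2966, 0.1116]
tcp_rot: [-179.9, 0.0, 90.0]
force: [-6.1, -0.4, 8.8]
finger_gap: 0.0003
```

{"fn": "servo_tool", "kwargs": {"moves": [[0, 0, 0, 0, 0, 0, 1], [0, 0, 0, 0, 0, 0, 1], [0, 0, 0, 0, 0, 0, 1], [0, 0, 0, 0, 0, 0, 1], [0, 0, 0, 0, 0, 0, 1], [0, 0, 0, 0, 0, 0, 1], [0, 0, 0, 0, 0, 0, 1], [0, 0, 0, 0, 0, 0, 1], [0, 0, 0, 0, 0, 0, 1], [0, 0, 0, 0, 0, 0, 1], [0, 0, 0, 0, 0, 0, 1], [0, 0, 0, 0, 0, 0, 1], [0, 0, 0, 0, 0, 0, 1], [0, 0, 0, 0, 0, 0, 1], [0, 0, 0, 0, 0, 0, 1], [0, 0, 0, 0, 0, 0, 1], [0, 0, 0, 0, 0, 0, 1], [0, 0, 0, 0, 0, 0, 1], [0, 0, 0, 0, 0, 0, 1], [0, 0, 0, 0, 0, 0, 1]]}}

```text
time: 23.32
ee_pos: [0.4489, 0.2966, 0.1116]
tcp_rot: [-179.9, 0.0, 90.0]
force: [-6.8, -1.4, 8.0]
finger_gap: 0.0007
```

```bash
python3 - <<'E'
from h import *
s=get_state();print(s['time'],s['ee_pos'],s['force'])
sd=grab_frame('side');t=grab_frame('top')
c=lambda im,x0,y0,w,h:cv2.resize(im[y0:y0+h,x0:x0+w],(400,600),interpolation=cv2.INTER_CUBIC)
save('m6',np.hstack([c(sd,190,100,100,150),c(t,150,150,130,195)]))
E
```

```text
23.325 [0.44887411 0.2965884  0.1116359 ] [-6.79996683 -1.35197515  7.96884037]
```

View pics/m6.png

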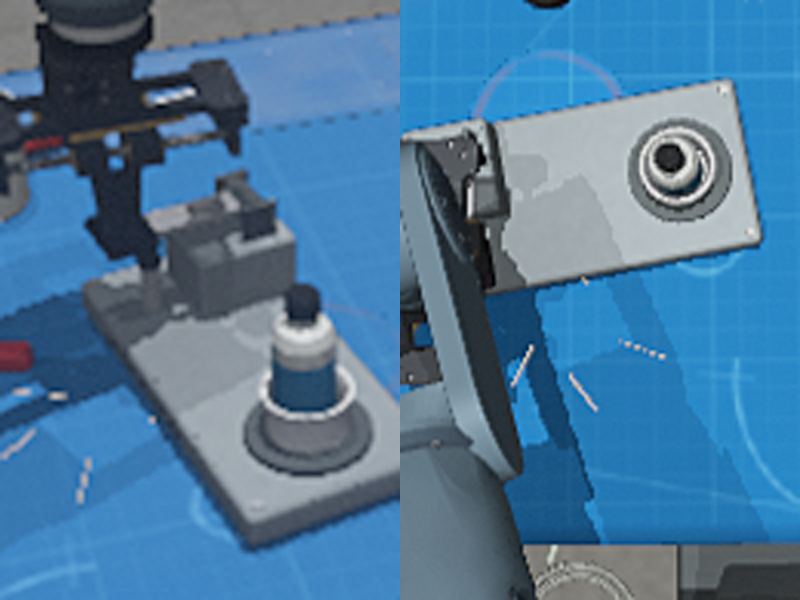

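The paddle is held about level under the fingers and the bottle stands upright in the cup, so I hand in.

```bash
python3 -c "
from bench import *
print(close_job())"
```

```text
the job is handed in; nothing more can be done
None
```

The ink bottle is in the mixer's cup and released, and the job was handed in at about 23 s with the arm still holding the paddle near level. `close_job` gives no verdict, so the points below are my own last checks.

- **Bottle:** I took the round-capped bottle farthest to the right and carried it at 12–15 N. I felt for the cup floor and it touched with about 14 N, with the TCP at 0.1015 m against 0.1017 m expected. I eased the contact to about 3 N before opening the fingers. The last side and top pictures show it upright in the cup.
- **Paddle:** I then pressed the pad with closed fingers and held it for 2.5 s. The TCP stood at 0.1116 m (level is about 0.111 m) with about 8 N vertical force, against about 9 N expected, and it stayed still.
- **Disagreements:**
  - The cameras differed by 2–4 mm on the cup's position, so I set the final approach from the bottle's position relative to the rim, seen from close by.
  - At touchdown there was a sideways force of about 7 N, which went away when I backed off 1 mm.
  - While holding the paddle there is a sideways force of 6–7 N, probably friction on the pad.

I did not touch the glue bottle, tape roll or lighter. I took no picture of them after placing the bottle.

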